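Grip a seized reagent bottle in the ratchet bench clamp

ROBOT

A 7-joint arm with a two-finger parallel gripper is mounted at the origin on a cart in front of the work surface, level with it; the furniture and walls round the work are solid. World frame = base frame: x ahead of the robot, y to its left, z up, the work surface at z = 0. Lengths are in m, angles in rad, forces in N, time in s.
With the tool pointing down it reaches from about 0.4 to 0.9 m from the base axis. Payload 5.6 kg.
Tool frame: the origin (TCP) lies on the centre line of the jaws, within the pads' length; the fingertips stand 25 mm ahead of it and the grasp point (between the pads) lies 6 mm ahead of it; y points along the fingers, z is the direction in which the jaws open and shut, and the axes are right-handed (so a half turn about y gives the same grasp; the last joint's range is limited). The gripper opens to 92 mm and grips with 3 to 60 N. Pads are 20 mm wide; open, the fingers measure 128 mm over their backs; the gripper's body (75 mm by 189 mm) begins 69 mm behind the grasp point.
Start: joints at [1.16, 0.468, -0.012, 1.603, 0.006, 1.071, -0.056], TCP at [0.234, -0.607, 0.24] pointing down, gripper open.
Joint ranges: [-2.53, 2.53], [-0.31, 2.02], [-1.57, 1.55], [0.28, 2.44], [-1.29, 4.43], [0.15, 1.84], [-2.92, 2.92]. Speed limits (rad/s): [2.57, 2.57, 3.14, 3.14, 3.14, 3.14, 3.14].

INTERFACE

Orientations are given as [roll, pitch, yaw] about the fixed x, y, z axes, in that order (R = Rz(yaw) Ry(pitch) Rx(roll)).
In Python, from rig import manip, optics, sensors gives the robot as it stands. Calls block until the motion is done:
- manip.reach(position, orientation): joint-space move of the TCP to a pose.
- manip.move_linear(position, ori=None, max_speed=0.15): straight line of the TCP; ori=None keeps the orientation; max_speed is the mean speed in m/s.
- manip.goto_joints(angles): joint-space move.
- manip.move_gripper(opening, squeeze=None): opening from 0.0 (shut) to 1.0 (fully open); squeeze is the grip in N (None keeps the last); returns when the fingers have stopped.
- manip.wait(seconds).
- manip.solve_ik(position, orientation): joint angles nearest the present ones, or None.
- optics.get_image(name): name is "scene" or "top" or "wrist"; returns the picture (400x640x3 uint8, red, green, blue); there is no depth.
- optics.calibration(name): a dict with "fx", "fy", "cx", "cy" (pixels), "xyz" and "attitude" of the camera in the world. Camera axes: x right, y down, z forward; pixel columns grow to the right and rows downward; lengths in m; the calibration is good to about 2 mm. A picture is of the moment at which its call begins: read the wrist's pose just before it. calibration takes no time and is no camera call; for the wrist camera it gives the pose at the moment of the call.
A pose or a line that the arm cannot do raises manip.Unreachable and nothing moves.
- manip.close_job(): hands the job in, once; it reports no verdict.
Trained networks look in the newest picture that a camera, given by its name, has taken for a name from the list of things; names that differ only in an ending like _2 or _b are one class to them, and where a whole thing is asked for, a point or a joint stands for the part that bears it (a point fixed in the world has none). Each returns a list of dicts, best first, with "conf" (0 to 1); they miss things now and then, are a little off and sometimes report something else, mostly with a low value. They report only what shows in the picture. A call takes as long as a camera call. They do not tell look-alikes from the thing itself.
- optics.spot_in(camera, label): "point" ([x, y, z] in m, in world coordinates, good to about 4 mm: the middle of the surface that is visible of it).
- optics.tip_of(camera, label): "point" ([x, y, z] in m, in world coordinates, good to about 4 mm: a listed point, or the origin of a listed thing).
Readings, each from a call of its own:
- sensors.read_time_s(): time.
- sensors.read_joint_pos(): joint angles.
- sensors.read_joint_velocities(): joint speeds.
- sensors.read_tau(): joint torques, N m.
- sensors.read_eef_pos(): TCP position.
- sensors.read_tcp_rot(): TCP orientation.
- sensors.read_ft_force(): force on the tool from outside, world axes, zero at the start.
- sensors.read_wrist_torque(): the same for the moment, N m.
- sensors.read_finger_gap(): opening from 0.0 (shut) to 1.0 (fully open).
Only numpy, scipy, OpenCV 4.12 (cv2) and the standard library are available. Lean on these libraries where they do the work, as an engineer would, in place of code of your own. Each camera call takes 0.05 s, during which the arm holds its last target.

TASK

The cap of the brown glass bottle with the black cap has seized, so fix that bottle for opening: stand it upright on the ratchet clamp's bed between the jaws, then let go of it and pump the clamp's handle, one click a stroke, until the jaws grip it firmly, about 25 N. Close the clamp by its handle only and go by the resistance you feel: with too little the bottle would turn, and two clicks too many crack the glass. Leave the handle at its parked end, let go, and do not disturb the other things.

Things in the scene. Friction and masses are not known exactly. Their poses are not given: they have to be found in the camera images.
- amber_bottle: brown glass bottle with a black cap and an orange-brown label, 0.08 to 0.15 kg, loose on the bench. Body 42 mm in diameter and straight from the bottom to about 55 mm up, then a shoulder and the cap (24 mm in diameter, 73 to 85 mm up). Origin: centre of its underside; z up. Hold it round the body, about 50 mm up.
- clamp: ratchet bench clamp, fixed: grey base plate 310 x 135 x 12 mm. Origin on the bench under the toothed bar's centre line; x = closing direction (ratchet to V jaw), y = to the handle side, z up. Its bed, where the bottle goes, is the black mat between the jaws: top at z = 15 mm, x = 25 to 110, y = -32 to 32 mm. Jaws end below z = 62 mm; beside the bottle (+y, -y) there is room for fingers.
- v_notch (a point): bottom of the 90 degree V of the far jaw (fixed, rubber-faced, 44 mm wide, opens towards the moving jaw), on the centre line, 38 mm above the bench; axes as the clamp's. The seated bottle's axis is 29.7 mm from here, on the moving jaw's side. At the start the bottle has 8 to 24 mm to spare between the jaws: set it down near the V.
- clamp_bar: toothed bar (5 mm a tooth, drags with 3 N, a pawl stops it going back) with the flat moving jaw: rubber-faced, 42 mm wide, 18 to 58 mm above the bench, on springs of 3.2 N per mm. How far along its spindle the jaw is set on the bar (0 to 14 mm) differs each time. Once it has touched, each click adds 15 N. Wanted: 12 to 36 N; over 50 N cracks the glass. Do not push bar or jaw by hand.
- handle_grip (a point): middle of the upright red hand grip on the handle's end: freely revolving sleeve 22 mm in diameter, from 54 to 100 mm above the bench, this point 78 mm up. It moves on a level arc of 90 mm radius round handle_pivot. Pinch it from above. Driving the empty clamp takes 1 to 2 N; at the stops the force rises stiffly.
- handle_pivot (a point): vertical pivot axis of the handle, 43 mm from the centre line, given at grip height (78 mm). Held still at the end of a stroke (0.30 rad) the grip pushes back along the arc by nothing if empty, about 5 N if the jaw will settle at 12 N, 7 N for 20 N, 9 N for 27 N, 11 N for 35 N; on the way back it is free. At 0.30 rad the clamping force is some 5 N above what it settles to, as the bar falls back onto the pawl.
- clamp_handle (a joint): handle angle, rad: 0 = parked against its stop (grip nearest the V jaw); 0.33 = end stop of the driving stroke (30 mm of grip travel, away from the V jaw; positive is counter-clockwise from above). A driving stroke picks up a tooth at about 0.06 and clicks at about 0.27; go back below 0.03 to catch the next tooth. No return spring: it stays where it is left.
- stain_bottle: bystander: smaller brown bottle with a red cap, 38 mm in diameter, 78 mm high, origin under its centre
- glycerin_bottle: bystander: white bottle with a red cap, 54 mm in diameter, 105 mm high, origin under its centre
- wash_bottle: bystander: white squeeze bottle with a bent spout, 66 x 94 x 177 mm, origin under its centre
- beaker_100: bystander: small beaker, 62 x 73 x 68 mm, origin under its middle
There are look-alikes about, which are no part of the job. What is shaped like the amber_bottle but yellow is not meant.

How it is judged:
By the outcome, as a careful person would: the job done as asked, in the order asked, and still so for the second after the job is handed in, with the robot touching nothing.
It also fails if it takes over 64 s, if anything falls off the work surface, if the arm or the gripper's body presses on something with over 40 N, if the wrist force passes 120 N, or if a joint passes its speed limit or range.

## Working session

There is one attempt and no reset: what is moved stays moved. The work goes in short steps, each a Python script; the robot and the scene stay as the last script left them, time stands still between calls to the robot, and variables do not carry over. Pictures are saved under pics/ and viewed, and the job is handed in when it is done.

```bash
ls; mkdir -p pics; python3 - <<'E'
from rig import manip, optics, sensors
import cv2
for n in ["scene","top"]:
    im=optics.get_image(n); cv2.imwrite(f"pics/{n}0.png",im[:,:,::-1])
    c=optics.calibration(n); print(n,c)
    for l in ["amber_bottle","clamp","v_notch","handle_grip","handle_pivot","stain_bottle","glycerin_bottle","wash_bottle","beaker_100"]:
        r=optics.tip_of(n,l); print(l,[( [round(float(x),3) for x in d["point"]],round(d["conf"],2)) for d in r[:4]])
print(sensors.read_time_s(),sensors.read_tcp_rot(),sensors.read_eef_pos(),sensors.read_finger_gap())
E
```

```text
pics
scene {'fx': 432.1114007976427, 'fy': 432.1114007976427, 'cx': 317.2582778716992, 'cy': 197.0442123174141, 'xyz': array([-0.2254364 ,  0.46177966,  0.85459746]), 'attitude': array([-2.30508838, -0.02144598, -2.0758894 ])}
amber_bottle [([0.406, -0.183, -0.0], 0.96), ([0.557, -0.288, -0.001], 0.88), ([0.502, -0.206, -0.006], 0.84)]
clamp [([0.589, 0.025, 0.002], 0.95), ([0.571, 0.424, -0.002], 0.55)]
v_notch [([0.601, 0.142, 0.037], 0.81), ([0.502, -0.205, -0.004], 0.57)]
handle_grip [([0.454, -0.043, 0.079], 0.74)]
handle_pivot [([0.535, -0.063, 0.074], 0.6)]
stain_bottle [([0.486, -0.358, -0.001], 0.54)]
glycerin_bottle [([0.642, -0.35, 0.001], 0.81)]
wash_bottle [([0.57, 0.428, 0.0], 0.71)]
beaker_100 [([0.667, -0.222, -0.002], 0.74)]
top {'fx': 372.1561672322832, 'fy': 372.1561672322832, 'cx': 321.40680414853375, 'cy': 201.68399159136948, 'xyz': array([0.47452103, 0.03290555, 1.25037989]), 'attitude': array([-3.10223733,  0.00318227, -1.54949581])}
amber_bottle [([0.501, -0.211, 0.002], 0.73), ([0.403, -0.185, 0.001], 0.69), ([0.551, -0.287, -0.0], 0.44)]
clamp [([0.593, 0.03, 0.001], 0.7)]
v_notch [([0.601, 0.141, 0.041], 0.74)]
handle_grip [([0.45, -0.04, 0.076], 0.48)]
handle_pivot [([0.539, -0.064, 0.081], 0.94)]
stain_bottle [([0.49, -0.354, 0.001], 0.46), ([0.592, 0.028, -0.004], 0.17)]
glycerin_bottle [([0.642, -0.349, 0.001], 0.85)]
wash_bottle [([0.573, 0.432, 0.001], 0.84)]
beaker_100 [([0.672, -0.217, -0.002], 0.91)]
1.0 [-1.57070073e+00 -4.45281763e-05 -2.77388711e+00] [ 0.23366117 -0.60656734  0.23963279] 1.0000079132027355
```

View pics/scene0.png

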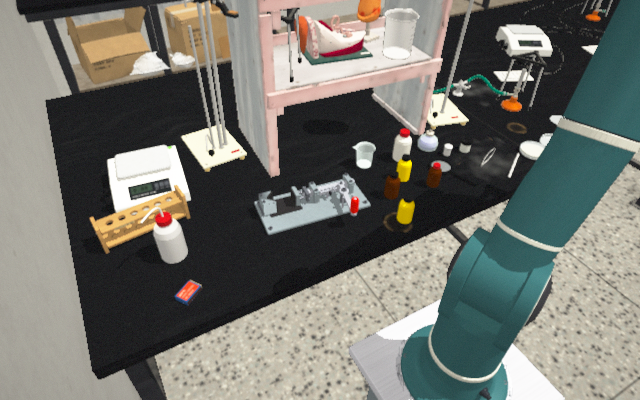

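View pics/top0.png

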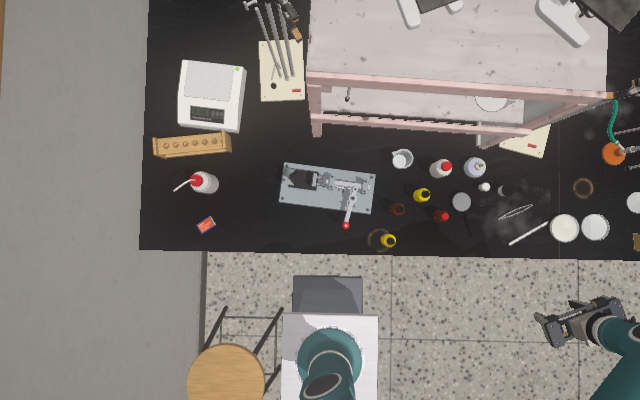

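```bash
cat > h.py <<'E'
import numpy as np
from scipy.spatial.transform import Rotation as R
from rig import optics
def proj(n,p):
    c=optics.calibration(n); M=R.from_euler('xyz',c['attitude']).as_matrix()
    q=(np.atleast_2d(p)-c['xyz'])@M
    return np.c_[c['fx']*q[:,0]/q[:,2]+c['cx'],c['fy']*q[:,1]/q[:,2]+c['cy']]
def back(n,uv,z):
    c=optics.calibration(n); M=R.from_euler('xyz',c['attitude']).as_matrix()
    d=M@np.array([(uv[0]-c['cx'])/c['fx'],(uv[1]-c['cy'])/c['fy'],1]); o=np.array(c['xyz'])
    return o+d*(z-o[2])/d[2]
E
python3 - <<'E'
from h import *
import cv2
P=[[.406,-.183,.05],[.557,-.288,.05],[.502,-.206,.05]]
print(proj("scene",P),proj("top",P))
im=cv2.imread("pics/scene0.png")
a=cv2.resize(im[120:320,330:640],None,fx=2.5,fy=2.5,interpolation=cv2.INTER_CUBIC)
cv2.imwrite("pics/crop0.png",a)
im=cv2.imread("pics/top0.png")
cv2.imwrite("pics/crop1.png",cv2.resize(im[100:300,230:450],None,fx=3,fy=3,interpolation=cv2.INTER_CUBIC))
E
```

```text
[[405.3237419  205.03665257]
 [402.40636908 164.19845622]
 [391.32972982 182.49048515]] [[389.31495275 239.10526597]
 [422.51822351 192.89325262]
 [396.8750551  209.38792776]]
```

View pics/crop0.png

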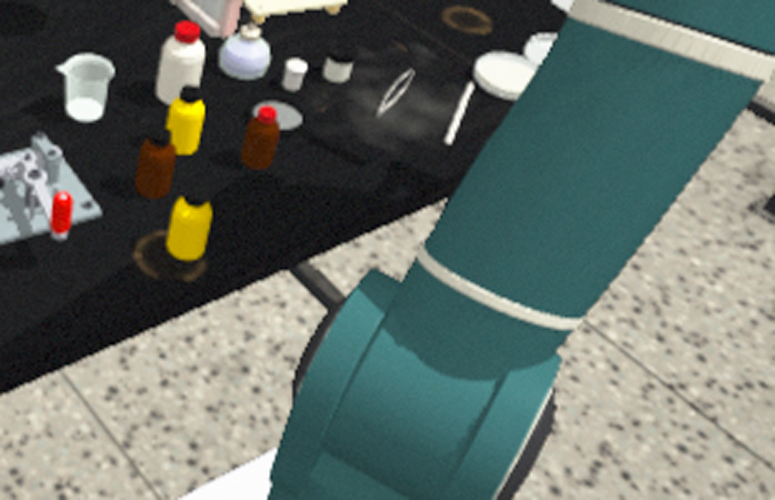

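View pics/crop1.png

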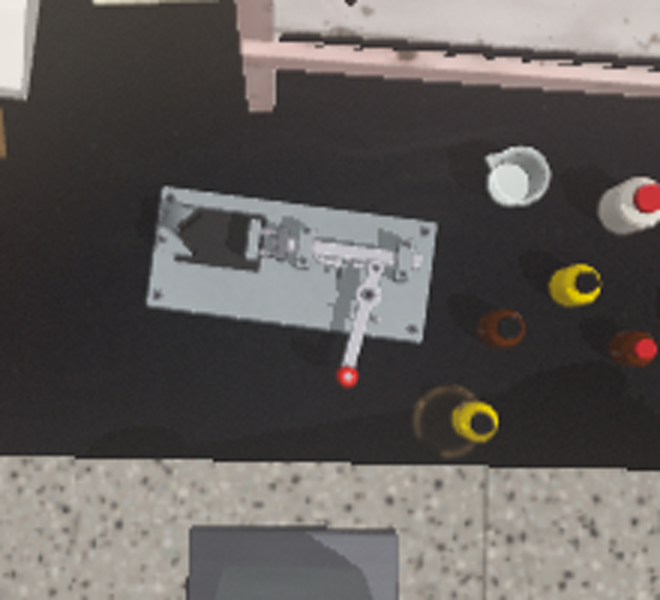

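The three candidates shaped like the amber_bottle are at scene pixels (405,205), yellow; (402,164), yellow; and (391,182), brown with a black cap. The brown one at (391,182) fits, and the crop confirms it. The brown bottle with a red cap at (434,175) is stain_bottle. Next I'll refine the clamp frame and check reachability.

```bash
python3 - <<'E'
from h import *
from rig import manip,sensors
cr=[back("top",(230+u/3,100+v/3),.012)[:2] for u,v in [(163,187),(437,223),(423,342),(148,305)]]
cr=np.array(cr);print(cr.round(4), [np.linalg.norm(cr[i]-cr[(i+1)%4]).round(3) for i in range(4)])
for a,b in((1,0),(2,3)):
    d=cr[b]-cr[a];print(np.degrees(np.arctan2(d[1],d[0])))
for a,b in((0,3),(1,2)):
    d=cr[b]-cr[a];print(np.degrees(np.arctan2(d[1],d[0]))-90)
th=np.radians(84)
q0=np.array(sensors.read_joint_pos())
for ps in (th,th-np.pi):
    for p in ([.502,-.208,.18],[.502,-.208,.056],[.6,.11,.18],[.598,.11,.071]):
        q=manip.solve_ik(p,[-np.pi/2,0,ps]);print(ps.round(2),p,None if q is None else np.round(q,2))
for ps in np.radians([0,-15,15,165,180,-165]):
    q=manip.solve_ik([.452,-.041,.085],[-np.pi/2,0,ps]);print(ps.round(2),None if q is None else np.round(q,2))
E
```

```text
[[ 0.6523  0.1647]
 [ 0.6184 -0.1413]
 [ 0.4857 -0.1278]
 [ 0.5203  0.178 ]] [np.float64(0.308), np.float64(0.133), np.float64(0.308), np.float64(0.133)]
83.67883454137622
83.55192009735818
84.22980095248317
84.21385259606322
1.47 [0.502, -0.208, 0.18] [ 0.19  0.36  0.17  1.93 -0.08  0.86 -2.84]
1.47 [0.502, -0.208, 0.056] [ 0.14  0.56  0.25  2.   -0.23  0.61 -2.71]
1.47 [0.6, 0.11, 0.18] [ 0.59  0.93 -1.33  1.7   0.95  1.3   2.09]
1.47 [0.598, 0.11, 0.071] [ 0.58  1.16 -1.34  1.76  1.2   1.28  1.96]
-1.68 [0.502, -0.208, 0.18] [ 0.69  0.41 -0.44  1.9   0.22  0.89  0.03]
-1.68 [0.502, -0.208, 0.056] [ 0.64  0.59 -0.39  1.96  0.35  0.65 -0.08]
-1.68 [0.6, 0.11, 0.18] [ 0.25  0.57 -0.67  1.72  0.41  0.99 -0.67]
-1.68 [0.598, 0.11, 0.071] [ 0.16  0.69 -0.54  1.79  0.48  0.8  -0.72]
0.0 [ 0.6   0.5  -0.69  2.15  0.52  0.67  1.12]
-0.26 [ 0.56  0.49 -0.65  2.15  0.48  0.65  0.89]
0.26 [ 0.66  0.53 -0.76  2.14  0.58  0.69  1.33]
2.88 [ 0.23  0.41 -0.25  2.17  0.18  0.59 -1.98]
3.14 [ 0.26  0.41 -0.29  2.17  0.21  0.59 -1.75]
-2.88 [ 0.3   0.42 -0.33  2.16  0.23  0.59 -1.51]
```

```bash
python3 - <<'E'
from h import *
from rig import manip,sensors
import cv2
ori=[-np.pi/2,0,np.radians(83.8)-np.pi]
t=sensors.read_time_s()
manip.reach([.502,-.208,.2],ori)
print(sensors.read_time_s()-t)
im=optics.get_image("wrist");cv2.imwrite("pics/w1.png",im[:,:,::-1])
print(proj("wrist",[[.502,-.208,.085],[.502,-.208,.05],[.502,-.208,0]]).round(0).tolist())
for l in["amber_bottle","stain_bottle"]:
    for d in optics.tip_of("wrist",l):print(l,np.round(d["point"],4),d["conf"])
print(sensors.read_eef_pos(),sensors.read_ft_force(),sensors.read_time_s())
E
```

```text
1.7583000000000002
[[321.0, 198.0], [321.0, 187.0], [321.0, 175.0]]
amber_bottle [ 0.4036 -0.1833  0.0016] 0.86
amber_bottle [ 5.528e-01 -2.860e-01 -3.000e-04] 0.79
amber_bottle [ 5.022e-01 -2.122e-01 -4.000e-04] 0.58
stain_bottle [ 0.4864 -0.3567  0.0014] 0.68
[ 0.50168116 -0.20924331  0.19993933] [ 0.43027536  0.08985368 -0.15677036] 2.9083
```

View pics/w1.png

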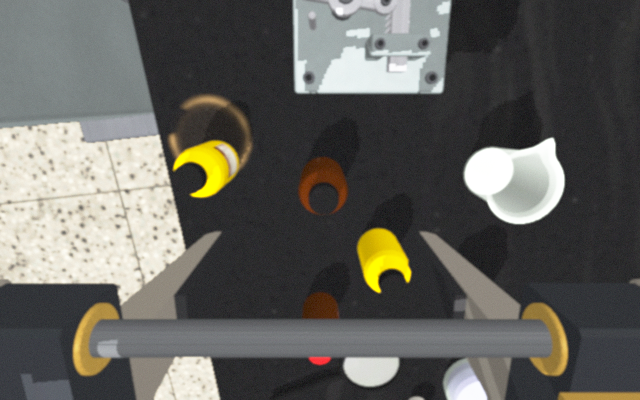

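In the wrist picture the brown bottle with the black cap is at (323,187), with its cap at (324,200). The fingers open left and right of it, and yellow look-alikes stand at (207,170) and (385,262). The 69 mm opening clears both.

```bash
python3 - <<'E'
from h import *
from rig import manip,sensors
import cv2
b=back("wrist",(324,199),.085);print(b)
x,y=(b[0]*2+.502)/3,(b[1]*2-.2095)/3
print(x,y)
manip.move_gripper(0.76)
manip.move_linear([x,y,.056],max_speed=.15)
f0=sensors.read_ft_force()
manip.move_gripper(0.0,squeeze=20)
print(f0,sensors.read_ft_force(),sensors.read_finger_gap()*92,sensors.read_eef_pos(),sensors.read_time_s())
manip.move_linear([x,y,.19],max_speed=.15)
print(sensors.read_ft_force(),sensors.read_finger_gap()*92,sensors.read_time_s())
im=optics.get_image("scene");cv2.imwrite("pics/s2.png",cv2.resize(im[80:280,230:500],None,fx=2.9,fy=2.9)[:,:,::-1])
im=optics.get_image("wrist");cv2.imwrite("pics/w2.png",im[:,:,::-1])
for c in("wrist","scene"):
  if c=="scene": optics.get_image(c)
  for l in["v_notch","handle_grip","handle_pivot","clamp"]:
    for d in optics.tip_of(c,l)[:2]:print(c,l,np.round(d["point"],4),d["conf"])
E
```

```text
[ 0.50433875 -0.20827739  0.085     ]
0.5035591692143597 -0.20868492732760272
[-0.37121992 -0.65038274  0.0104322 ] [-1.25213483  0.23761013  3.319622  ] 40.40808795759216 [ 0.50370723 -0.20882998  0.05631032] 5.075
[ 0.15099962  0.39375265 -1.42914692] 40.62689196013358 6.1167
scene v_notch [0.6019 0.1418 0.0369] 0.81
scene v_notch [ 0.502  -0.2093  0.1306] 0.23
scene handle_grip [ 0.4532 -0.0396  0.0779] 0.87
scene handle_pivot [ 0.5344 -0.0628  0.0771] 0.6
scene clamp [0.5893 0.0257 0.001 ] 0.85
```

View pics/s2.png

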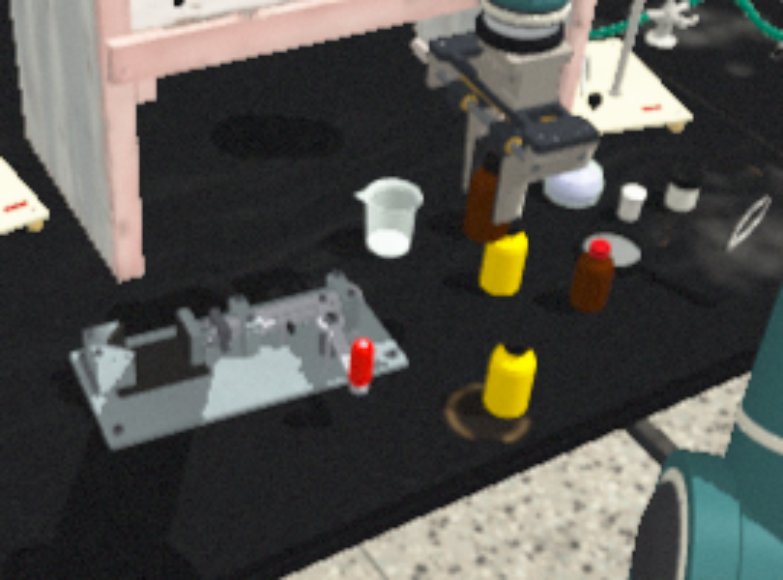

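View pics/w2.png

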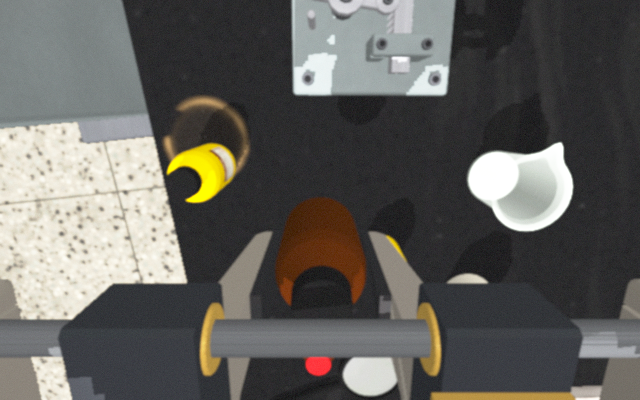

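```bash
python3 - <<'E'
from h import *
from rig import manip,sensors
import cv2
th=np.radians(83.8);u=np.array([np.cos(th),np.sin(th)])
n=np.array([.6013,.1417]);p=n-.033*u
ori=[-np.pi/2,0,th-np.pi]
t=sensors.read_time_s()
manip.reach([*p,.19],ori);print(sensors.read_time_s()-t)
print(sensors.read_ft_force(),sensors.read_finger_gap()*92, sensors.read_eef_pos())
for c in("wrist","top","scene"):
  im=optics.get_image(c);cv2.imwrite(f"pics/{c}3.png",im[:,:,::-1])
  print(c,proj(c,[[*n,.038],[*n,.062],[*p,.012]]).round(0).tolist())
  for d in optics.tip_of(c,"v_notch")[:2]:print(c,np.round(d["point"],4),d["conf"])
E
python3 -c "
import cv2
a=cv2.imread('pics/top3.png');cv2.imwrite('pics/top3c.png',cv2.resize(a[140:240,260:400],None,fx=5,fy=5))"
```

```text
1.25
[-0.05740162 -0.5833102  -0.75260814] 40.32670897822571 [0.59792642 0.10674338 0.18979097]
wrist [[320.0, 148.0], [320.0, 152.0], [320.0, 179.0]]
wrist [0.6078 0.1409 0.0403] 0.72
top [[290.0, 177.0], [289.0, 176.0], [301.0, 179.0]]
top [ 0.6412 -0.3491 -0.0015] 0.15
scene [[268.0, 203.0], [267.0, 196.0], [279.0, 206.0]]
scene [0.6034 0.1429 0.0355] 0.72
```

View pics/wrist3.png

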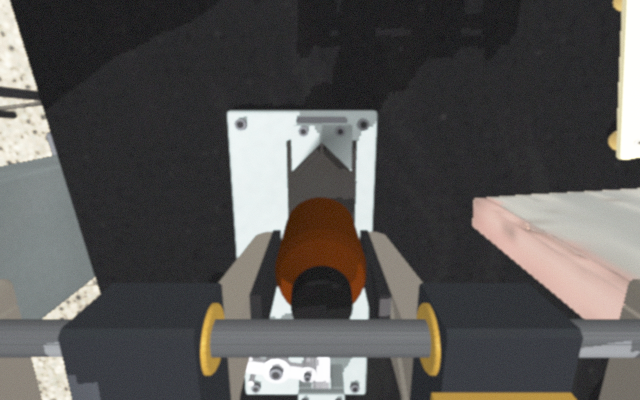

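View pics/scene3.png

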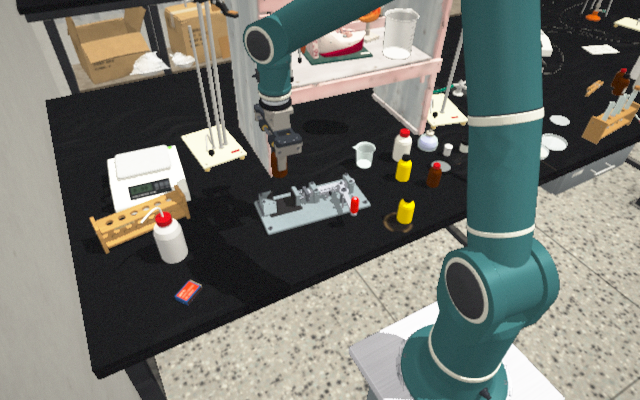

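```bash
python3 - <<'E'
from h import *
import cv2
for uv in [(322,146),(323,146),(355,170),(291,170)]:
  for z in(.038,.058): print(uv,z,back("wrist",uv,z).round(4))
a=cv2.imread('pics/wrist3.png');cv2.imwrite('pics/w3c.png',cv2.resize(a[90:240,220:400],None,fx=4,fy=4,interpolation=cv2.INTER_CUBIC))
E
```

```text
(322, 146) 0.038 [0.6032 0.1444 0.038 ]
(322, 146) 0.058 [0.6033 0.147  0.058 ]
(323, 146) 0.038 [0.604  0.1443 0.038 ]
(323, 146) 0.058 [0.6041 0.1469 0.058 ]
(355, 170) 0.038 [0.629 0.121 0.038]
(355, 170) 0.058 [0.6274 0.1251 0.058 ]
(291, 170) 0.038 [0.5746 0.127  0.038 ]
(291, 170) 0.058 [0.5767 0.1307 0.058 ]
```

View pics/w3c.png

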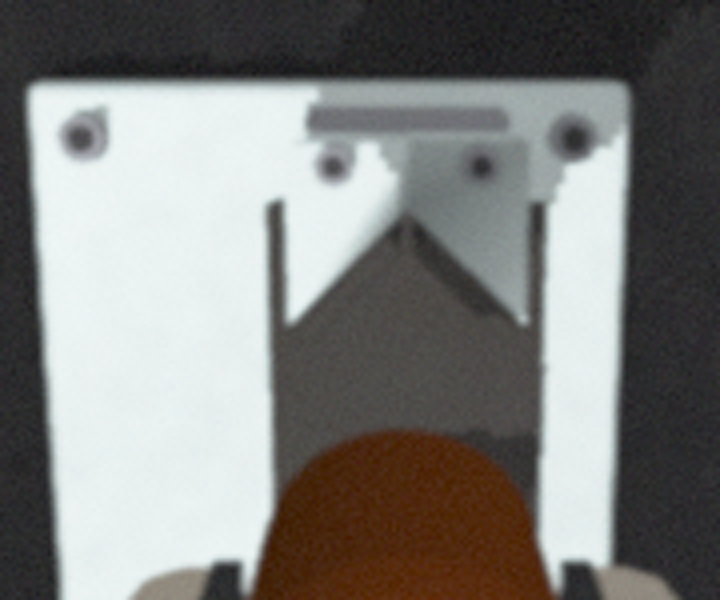

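```bash
python3 - <<'E'
from h import *
for uv in [(227.5,111.5),(377.5,111.5)]: print(back("wrist",uv,.012).round(4))
for uv in [(321.3,143.5),(292,171),(352,170.5)]:
    for z in (.05,.062):print(uv,z,back("wrist",uv,z).round(4))
print(back("wrist",(321.5,148),.02))
E
```

```text
[0.5228 0.1809 0.012 ]
[0.6554 0.1662 0.012 ]
(321.3, 143.5) 0.05 [0.6029 0.148  0.05  ]
(321.3, 143.5) 0.062 [0.603  0.1494 0.062 ]
(292, 171) 0.05 [0.5766 0.1283 0.05  ]
(292, 171) 0.062 [0.5778 0.1306 0.062 ]
(352, 170.5) 0.05 [0.6255 0.1233 0.05  ]
(352, 170.5) 0.062 [0.6247 0.1258 0.062 ]
[0.60242624 0.14045884 0.02      ]
```

```bash
python3 - <<'E'
import cv2
a=cv2.imread('pics/top0.png');cv2.imwrite('pics/t0c.png',cv2.resize(a[155:205,275:345],None,fx=10,fy=10,interpolation=cv2.INTER_CUBIC))
a=cv2.imread('pics/scene0.png');cv2.imwrite('pics/s0c.png',cv2.resize(a[170:240,245:345],None,fx=8,fy=8,interpolation=cv2.INTER_CUBIC))
E
```

```text
(no output)
```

View pics/t0c.png

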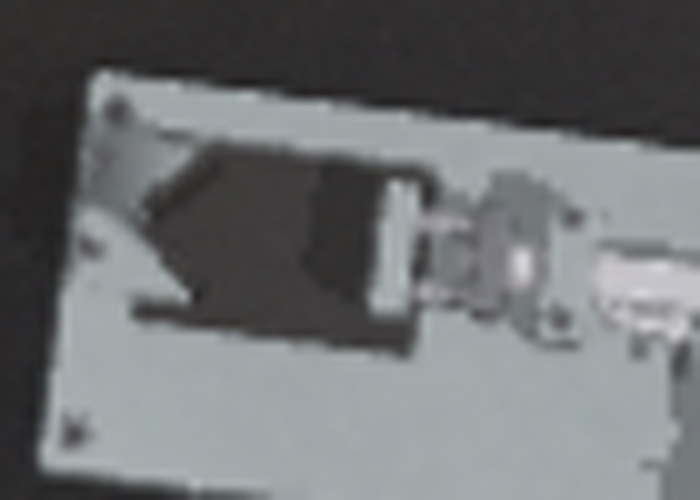

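View pics/s0c.png

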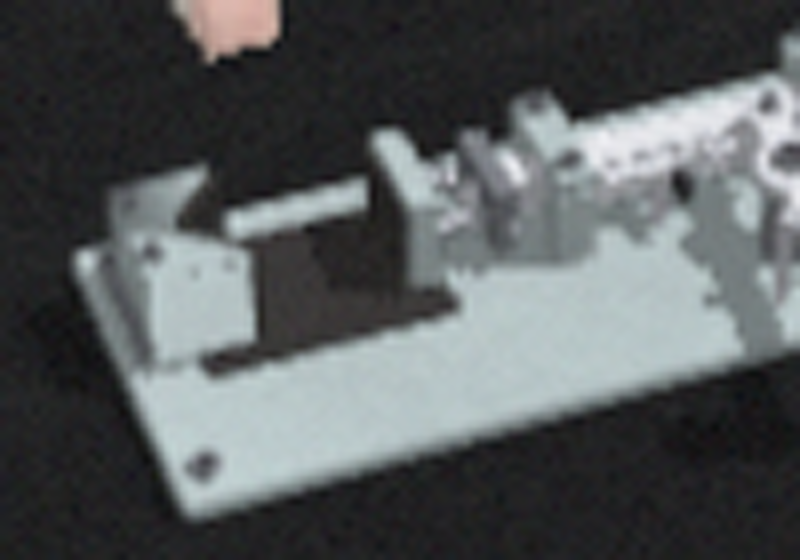

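```bash
python3 - <<'E'
from h import *
from rig import manip,sensors
x,y=.5987,.1085
print(sensors.read_eef_pos())
manip.move_linear([x,y,.10],max_speed=.15)
print(sensors.read_eef_pos(),sensors.read_ft_force())
f0=np.array(sensors.read_ft_force())
manip.move_linear([x,y,.075],max_speed=.1)
for z in(.0735,.072,.071,.070,.069):
    manip.move_linear([x,y,z],max_speed=.05)
    p=sensors.read_eef_pos();f=np.array(sensors.read_ft_force())-f0
    print(z,p.round(4),f.round(2))
    if f[2]>2.5 or np.hypot(*f[:2])>4:break
print(sensors.read_time_s())
E
```

```text
[0.597893   0.10774153 0.19006545]
[0.59925482 0.10889066 0.10064651] [ 0.31153337  1.3085768  -0.20412633]
0.0735 [0.5989 0.1086 0.0739] [-0.77 -0.74 -0.74]
0.072 [0.5987 0.1085 0.072 ] [-0.09 -0.58 -1.34]
0.071 [0.5989 0.1086 0.0714] [-1.1  -1.05  2.32]
0.07 [0.599  0.1086 0.0713] [-2.72 -1.9   9.3 ]
10.3667
```

```bash
python3 - <<'E'
from h import *
from rig import manip,sensors
import cv2
x,y=.5988,.1086
manip.move_linear([x,y,.0713],max_speed=.05)
print(sensors.read_ft_force())
manip.move_gripper(0.66)
manip.move_linear([x,y,.17],max_speed=.15)
print(sensors.read_ft_force(),sensors.read_time_s())
# retreat toward handle; view
th=np.radians(83.8)
for c in("wrist","top","scene"):
  im=optics.get_image(c);cv2.imwrite(f"pics/{c}4.png",im[:,:,::-1])
  for l in("amber_bottle","v_notch","handle_grip"):
    for d in optics.tip_of(c,l)[:4]:print(c,l,np.round(d["point"],4),round(d["conf"],2))
print(sensors.read_time_s())
E
```

```text
[-1.02374481 -0.00889268  2.93956984]
[ 0.56454304 -0.18971827  0.29172565] 11.9083
wrist v_notch [0.601  0.1419 0.0405] 0.7
top amber_bottle [ 0.4041 -0.1842 -0.0005] 0.61
top amber_bottle [ 0.5482 -0.2868  0.0008] 0.45
top handle_grip [ 0.4489 -0.0411  0.0773] 0.57
scene amber_bottle [0.5975 0.1108 0.0108] 0.79
scene amber_bottle [ 0.4034 -0.1862  0.0034] 0.7
scene amber_bottle [ 0.5527 -0.2917 -0.0012] 0.51
scene amber_bottle [ 4.886e-01 -3.541e-01 -2.000e-04] 0.33
scene v_notch [0.6007 0.1406 0.0337] 0.63
scene v_notch [0.5984 0.1105 0.0123] 0.15
scene handle_grip [ 0.4507 -0.0434  0.0767] 0.73
12.5083
```

View pics/wrist4.png

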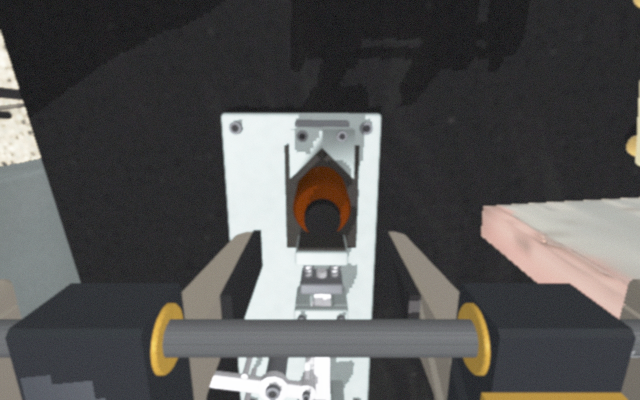

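The wrist picture shows the bottle standing on the mat at (322,205), just short of the V apex at (322,150). The moving jaw's face is behind it at (322,250), and the fingers are clear. Next I'll take hold of the handle.

```bash
python3 - <<'E'
from h import *
from rig import manip,sensors
import cv2
ori=[-np.pi/2,0,np.radians(173.8)]
t=sensors.read_time_s()
manip.reach([.4515,-.0415,.175],ori)
print(sensors.read_time_s()-t,sensors.read_eef_pos())
im=optics.get_image("wrist");cv2.imwrite("pics/w5.png",im[:,:,::-1])
print(proj("wrist",[[.4515,-.0415,.1]]))
for l in("handle_grip","handle_pivot"):
    for d in optics.tip_of("wrist",l)[:2]:print(l,np.round(d["point"],4),round(d["conf"],2))
E
```

```text
1.0417000000000005 [ 0.45230371 -0.04090554  0.1753029 ]
[[321.65693497 217.64681971]]
handle_grip [ 0.4512 -0.041   0.0798] 0.97
handle_pivot [ 0.5384 -0.0656  0.0751] 0.57
```

View pics/w5.png

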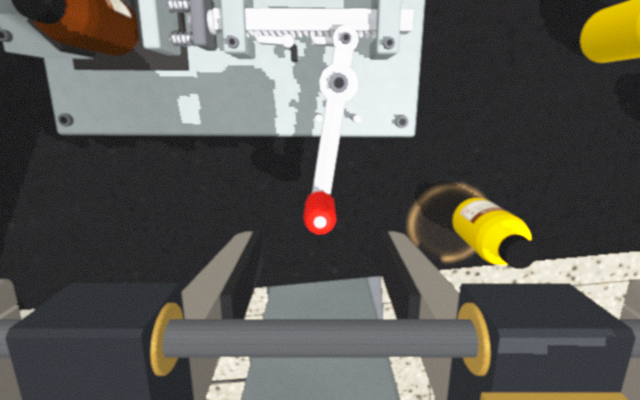

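```bash
python3 - <<'E'
from h import *
from rig import manip,sensors
g=[.451,-.041]
manip.move_linear([*g,.088],max_speed=.15)
f0=np.array(sensors.read_ft_force())
manip.move_gripper(0.0,squeeze=25)
p0=sensors.read_eef_pos();print(p0,sensors.read_finger_gap()*92,f0,sensors.read_ft_force()-f0)
ph=np.radians(164.3);t=np.array([-np.sin(ph),np.cos(ph)])   # driving dir
for k in range(1,7):
    q=np.array(g)-t*k*.0008
    manip.move_linear([*q,.088],max_speed=.03)
    manip.wait(.05)
    p=sensors.read_eef_pos();f=np.mean([sensors.read_ft_force() for _ in range(3)],0)-f0
    print(k,p.round(4),f.round(2),'tang',round(float(f[:2]@t),2),'disp',round(float((p[:2]-p0[:2])@-t)*1e3,2))
    if f[:2]@t>4:break
print(sensors.read_time_s(),sensors.read_finger_gap()*92)
E
```

```text
[ 0.45108726 -0.04100211  0.08817582] 21.35615925063803 [0.72897776 0.14342927 0.13008509] [-1.34564016 -0.45621335  3.00871309]
1 [ 0.4513 -0.0404  0.0881] [-1.21 -0.55  4.55] tang 0.86 disp 0.64
2 [ 0.4515 -0.0395  0.0881] [-2.08 -2.14  4.49] tang 2.62 disp 1.61
3 [ 0.4518 -0.0386  0.0881] [-2.18 -1.82  5.06] tang 2.35 disp 2.47
4 [ 0.4518 -0.0385  0.0881] [-2.74 -2.09  6.35] tang 2.76 disp 2.57
5 [ 0.4518 -0.0384  0.0881] [-2.82 -4.48  6.41] tang 5.08 disp 2.67
16.6083 21.5389096659165
```

```bash
cat >> h.py <<'E'
from rig import manip,sensors
PIV=np.array([.5383,-.0630]);PH0=np.radians(164.3);Z=.088
def gp(a): return [PIV[0]+.09*np.cos(PH0+a),PIV[1]+.09*np.sin(PH0+a),Z]
def ang():
    p=sensors.read_eef_pos();return float(np.arctan2(p[1]-PIV[1],p[0]-PIV[0])%(2*np.pi)-PH0)
def ft(n=8,dt=.03):
    a=ang()+PH0;T=np.array([np.sin(a),-np.cos(a)]);v=[]
    for _ in range(n):
        v.append(sensors.read_ft_force()[:2]);manip.wait(dt)
    v=np.array(v);r=np.array([np.cos(a),np.sin(a)])
    # tangential push-back (positive = back toward parked), spread, radial
    return round(float((v@T).mean()),2),round(float((v@T).std()),2),round(float((v@r).mean()),2)
def go(a0,a1,n=3,sp=.07):
    for a in np.linspace(a0,a1,n+1)[1:]: manip.move_linear(gp(a),max_speed=sp)
def stroke():
    go(0,.15,2);m=ft(2,.01);go(.15,.30,2);manip.wait(.15);e=ft();A=ang()
    go(.30,.15,2);b=ft(5,.02);go(.15,.0,2);z=ft(3,.02)
    print('mid drive',m,'END',e,'ang',round(A,3),'back mid',b,'parked',z,'ang',round(ang(),3),'diff',round(e[0]-b[0],2),'t',round(sensors.read_time_s(),1))
    return e,b
E
python3 - <<'E'
from h import *
manip.move_linear(gp(0.0),max_speed=.03);manip.wait(.1);print(ang(),ft())
stroke()
print(sensors.read_ft_force(),sensors.read_finger_gap()*92)
import cv2
im=optics.get_image("wrist");cv2.imwrite("pics/w6.png",im[:,:,::-1])
E
```

```text
0.000328785062578163 (-1.25, 0.37, 0.94)
mid drive (-0.92, 0.29, 1.18) END (-0.28, 0.28, 1.08) ang 0.306 back mid (0.22, 0.28, 1.66) parked (0.51, 0.25, 1.22) ang 0.002 diff -0.5 t 19.8
[-1.33964456  0.80222747  5.35433622] 21.060378276822284
```

View pics/w6.png

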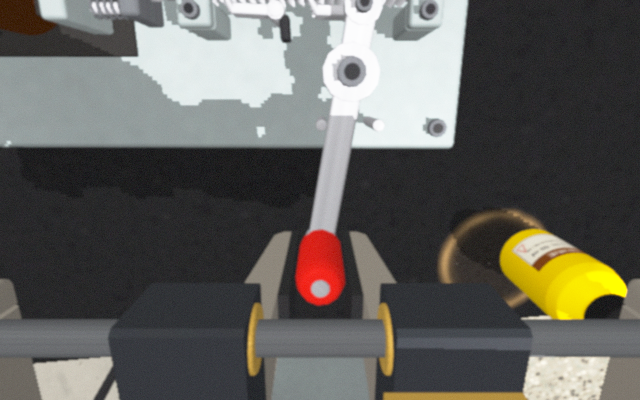

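```bash
sed -i 's/go(.15,.0,2);z=/go(.15,-.005,2);z=/' h.py; python3 - <<'E'
from h import *
import cv2
for i in range(2):
    e,b=stroke()
    im=optics.get_image("scene");cv2.imwrite(f"pics/s7{i}.png",cv2.resize(im[170:240,245:375],None,fx=6,fy=6,interpolation=cv2.INTER_CUBIC)[:,:,::-1])
    if e[0]>2: break
E
```

```text
mid drive (-0.07, 0.03, 0.87) END (-0.25, 0.7, 0.62) ang 0.31 back mid (-0.02, 0.17, 0.72) parked (-0.15, 0.7, 1.75) ang 0.001 diff -0.23 t 22.4
mid drive (-0.45, 0.71, 1.47) END (-0.19, 0.33, 0.67) ang 0.312 back mid (0.27, 0.58, 1.5) parked (-0.05, 0.18, 1.01) ang 0.003 diff -0.46 t 25.0
```

View pics/s70.png

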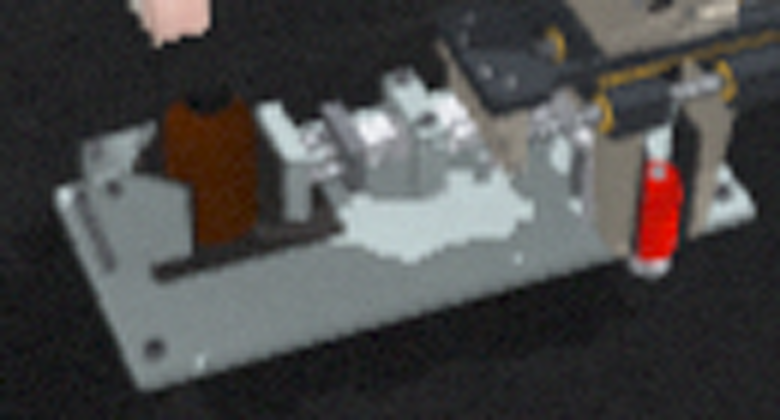

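View pics/s71.png

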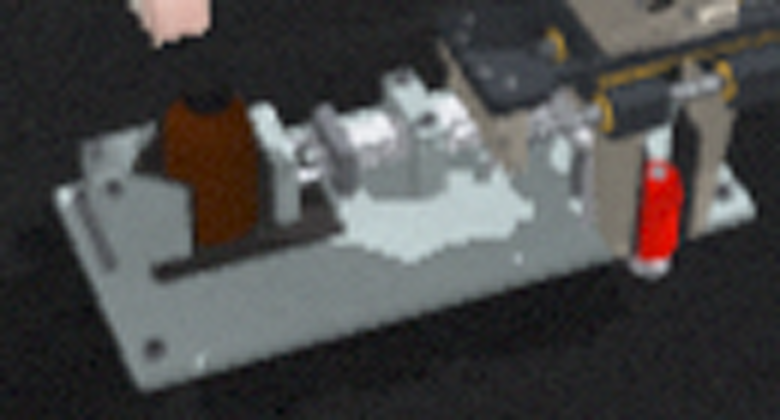

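```bash
python3 - <<'E'
from h import *
import cv2
for i in range(2):
    e,b=stroke()
    im=optics.get_image("scene");cv2.imwrite(f"pics/s8{i}.png",cv2.resize(im[170:240,245:375],None,fx=6,fy=6,interpolation=cv2.INTER_CUBIC)[:,:,::-1])
    if max(e[0],e[0]-b[0])>1.2: break
E
```

```text
mid drive (-0.3, 0.72, 0.84) END (0.2, 0.32, 0.92) ang 0.312 back mid (0.09, 0.66, 1.46) parked (0.24, 0.17, 1.54) ang 0.004 diff 0.11 t 27.6
mid drive (0.22, 0.35, 1.11) END (3.38, 0.44, 1.13) ang 0.299 back mid (0.27, 0.17, 1.15) parked (0.66, 0.18, 1.61) ang 0.004 diff 3.11 t 30.3
```

```bash
ls pics | grep s8; python3 -c "
import cv2,os,numpy as np
a=[cv2.imread('pics/s8%d.png'%i)[:280] for i in (0,1) if os.path.exists('pics/s8%d.png'%i)];cv2.imwrite('pics/s8.png',np.vstack(a))"
```

```text
s80.png
s81.png
```

View pics/s8.png

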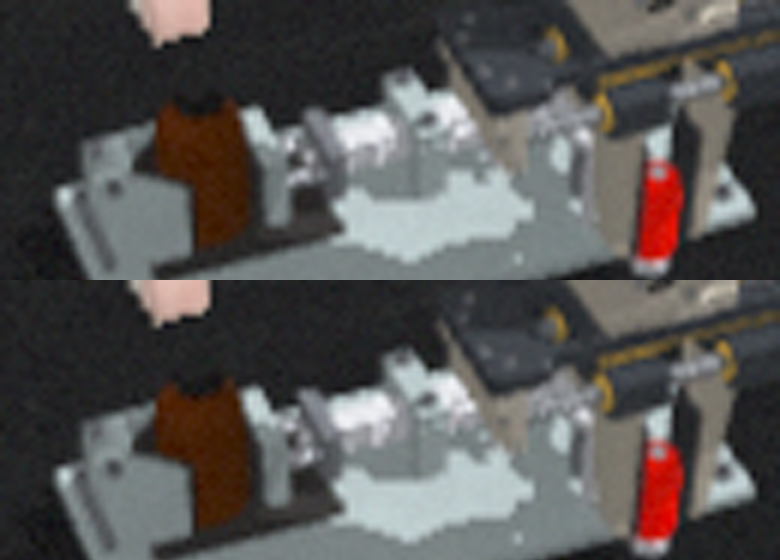

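The jaw has just seated the bottle. The push-back is 3.2 N, which is about 5 N settled and below the wanted band, so it needs one more click.

```bash
python3 - <<'E'
from h import *
import cv2
e,b=stroke()
im=optics.get_image("scene");cv2.imwrite(f"pics/s9.png",cv2.resize(im[170:240,245:375],None,fx=6,fy=6,interpolation=cv2.INTER_CUBIC)[:,:,::-1])
E
```

```text
mid drive (4.26, 0.08, 1.44) END (7.28, 0.32, 0.84) ang 0.285 back mid (0.14, 0.46, 0.73) parked (0.32, 0.32, 1.66) ang 0.004 diff 7.14 t 32.9
```

View pics/s9.png

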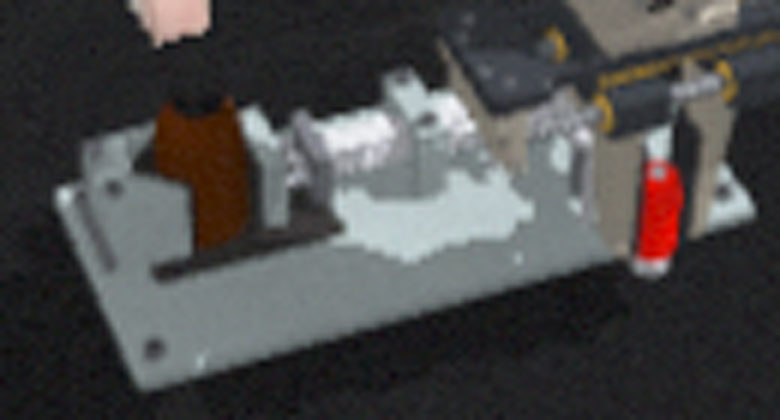

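```bash
python3 -c "
import cv2,numpy as np
fs=['s71','s80','s81','s9']
I=[cv2.imread(f'pics/{f}.png') for f in fs]
cv2.imwrite('pics/cmp.png',np.vstack([cv2.resize(a[85:200,230:450],None,fx=1.25,fy=1.25) for a in I]))
T=cv2.imread('pics/s9.png')[105:190,285:335]
for f,a in zip(fs,I):
    for (x0,x1,n) in((285,335,'collar'),(240,285,'jaw'),(160,235,'bottle')):
        t=I[3][105:200,x0:x1];r=cv2.matchTemplate(a[80:240,x0-40:x1+70],t,cv2.TM_CCOEFF_NORMED)
        _,m,_,l=cv2.minMaxLoc(r);print(f,n,'dx',l[0]-40,'dy',l[1]-25,round(m,2))
"
```

```text
s71 collar dx 24 dy -6 0.94
s71 jaw dx 12 dy -2 0.96
s71 bottle dx 2 dy 0 0.95
s80 collar dx 13 dy -4 0.96
s80 jaw dx 1 dy 0 0.99
s80 bottle dx 0 dy 0 0.98
s81 collar dx 9 dy -2 0.95
s81 jaw dx 1 dy 0 0.99
s81 bottle dx 0 dy 0 0.98
s9 collar dx 0 dy 0 1.0
s9 jaw dx 0 dy 0 1.0
s9 bottle dx 0 dy 0 1.0
```

View pics/cmp.png

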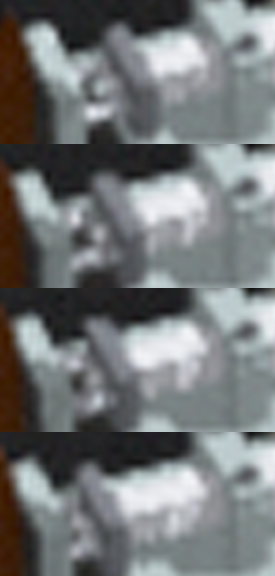

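The push-back at the stroke's end was 7.2 N, which is about 20 N settled and inside 12–36 N. Another click would give about 35 N, so I stop here. The bar's collar moved about 9 px (crop scale) more on this stroke while the jaw and bottle stayed put, so the click held. Now I'll park the handle, let go and check.

```bash
python3 - <<'E'
from h import *
import cv2
go(0,-.02,1,.03);manip.wait(.1);print(ang(),ft(4))
go(-.02,-.005,1,.03);print(ang(),ft(4))
p=gp(-.005)
manip.move_gripper(0.55)
print('gap',sensors.read_finger_gap()*92,sensors.read_ft_force())
manip.move_linear([*p[:2],.19],max_speed=.15)
manip.move_linear([.40,-.06,.26],max_speed=.2)
print(sensors.read_ft_force(),sensors.read_eef_pos())
for c in("scene","top","wrist"):
  im=optics.get_image(c);cv2.imwrite(f"pics/{c}10.png",im[:,:,::-1])
  for l in("amber_bottle","handle_grip","handle_pivot","stain_bottle","glycerin_bottle","beaker_100","wash_bottle"):
    for d in optics.tip_of(c,l)[:3]:print(c,l,np.round(d["point"],3),round(d["conf"],2))
print(sensors.read_time_s())
a=cv2.imread("pics/scene10.png");cv2.imwrite("pics/s10c.png",cv2.resize(a[120:250,245:460],None,fx=3.6,fy=3.6,interpolation=cv2.INTER_CUBIC))
E
```

```text
-0.0015497940560984524 (-2.0, 0.65, 1.37)
0.009197559856469972 (-1.09, 0.71, 1.52)
gap 50.6554387220289 [-0.71293439 -0.04718077 -0.49298829]
[ 0.07703925  0.07397249 -0.48020016] [ 0.40001439 -0.05981283  0.25926976]
scene amber_bottle [ 0.405 -0.189  0.004] 0.91
scene amber_bottle [ 0.555 -0.288 -0.   ] 0.77
scene amber_bottle [0.598 0.117 0.011] 0.72
scene handle_grip [ 0.453 -0.046  0.077] 0.58
scene handle_grip [ 0.537 -0.062  0.078] 0.31
scene handle_pivot [ 0.537 -0.064  0.075] 0.61
scene stain_bottle [ 0.486 -0.356 -0.005] 0.7
scene stain_bottle [ 0.643 -0.346  0.002] 0.54
scene glycerin_bottle [ 0.64  -0.35   0.005] 0.51
scene beaker_100 [ 0.671 -0.221 -0.   ] 0.56
scene wash_bottle [ 0.571  0.428 -0.001] 0.62
top amber_bottle [ 0.551 -0.288  0.001] 0.56
top amber_bottle [0.597 0.11  0.017] 0.51
top handle_grip [ 0.448 -0.039  0.078] 0.49
top handle_pivot [ 0.538 -0.065  0.08 ] 0.95
top stain_bottle [ 0.49  -0.358 -0.001] 0.44
top glycerin_bottle [ 0.644 -0.35   0.   ] 0.91
top beaker_100 [ 0.669 -0.217  0.001] 0.78
top wash_bottle [ 0.571  0.431 -0.001] 0.9
wrist amber_bottle [ 0.402 -0.183  0.003] 0.61
wrist handle_grip [ 0.45  -0.041  0.081] 0.6
wrist handle_pivot [ 0.537 -0.062  0.075] 0.58
wrist stain_bottle [ 0.482 -0.358 -0.002] 0.59
wrist beaker_100 [ 0.487 -0.356 -0.   ] 0.18
37.0167
```

View pics/s10c.png

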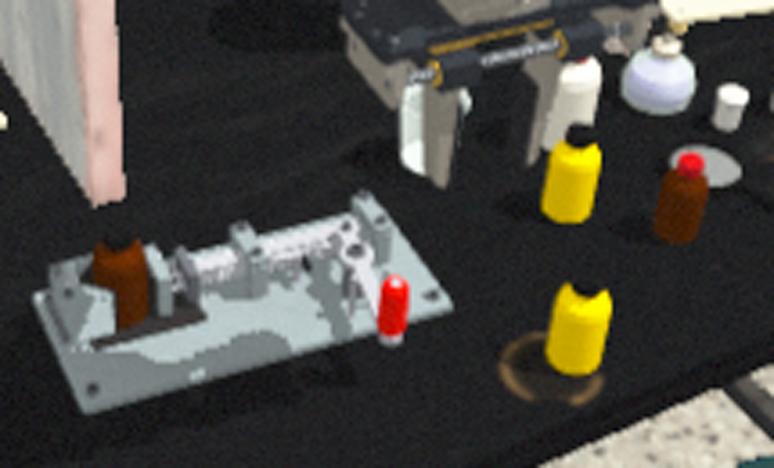

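View pics/wrist10.png

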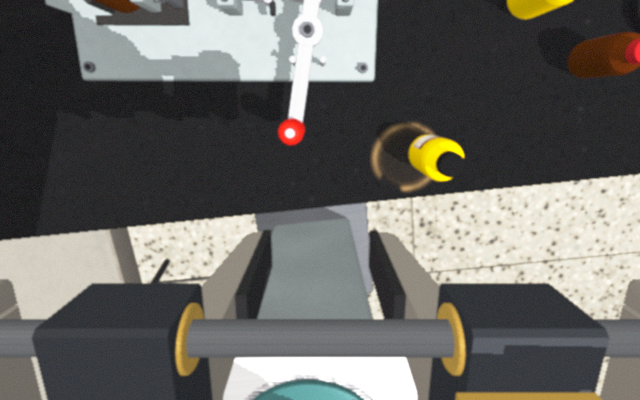

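```bash
python3 - <<'E'
from h import *
b=back("wrist",(291,132),.1);print(b,np.arctan2(b[1]-PIV[1],b[0]-PIV[0])-PH0,sensors.read_finger_gap())
import cv2
# pictures before/after
for n,(y0,y1,x0,x1) in {"top":(214,238,334,360),"scene":(190,222,342,368)}.items():
    A=cv2.imread(f"pics/{n}0.png");B=cv2.imread(f"pics/{n}10.png")
    for I in(A,B):
        c=I[y0:y1,x0:x1].astype(int);m=(c[:,:,2]>130)&(c[:,:,1]<90)&(c[:,:,0]<90);v,u=np.nonzero(m);print(n,u.mean()+x0,v.mean()+y0,m.sum())
E
```

```text
[ 0.44994634 -0.04050462  0.1       ] 0.02470759817971535 0.5510949348889638
top 345.3703703703704 225.1851851851852 27
top 345.07142857142856 225.17857142857142 28
scene 354.0190476190476 205.41904761904763 105
scene 353.6470588235294 205.72549019607843 102
```

```bash
python3 - <<'E'
from rig import manip,sensors
print(sensors.read_ft_force(),sensors.read_time_s())
manip.close_job()
E
```

```text
[ 0.94784547 -0.21912666 -0.19785404] 37.0167
the job is handed in; nothing more can be done
```

The brown bottle with the black cap is standing upright on the clamp bed, gripped at about 20 N, and the job was handed in at 37 s.

- **Placing:** I picked it up round the body, set it on the mat about 3 mm short of its seat in the V, and let go.
- **Pumping:** I pumped the handle six full strokes by the grip. The push-back at the end of the stroke was about 0 N on the first four. It was 3.2 N on the fifth, when the jaw first pressed the bottle, and 7.2 N on the sixth. By your figures 7.2 N means about 20 N settled. I stopped there because a seventh click would have given about 35 N, at the edge of the 12–36 N band.
- **Last checks:** On the sixth stroke the bar moved forward and stayed there, so the click held. The bottle and jaw did not move. I pushed the handle against its parked stop and let go, and the gripper was clear with no contact force.
- **Bystanders:** The others read within a few millimetres of where they started.
- **What disagreed:**
  - The V's position differed by up to about 5 mm between cameras, so I left slack when setting the bottle down.
  - The end-of-stroke angle read 0.285 rad under load instead of 0.30, which is still past the click at 0.27.
  - On the fifth stroke the bar moved less in the pictures than a full tooth (about 2 mm instead of 5 mm). The 15 N rise on the sixth stroke shows the fifth had clicked.
  - After release, one wrist-camera estimate put the handle at 0.025 rad. Before and after pictures from the other two cameras agree to about 1 mm that it is parked.

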